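# Shut the medicine strongbox and throw its barrel bolt

### The job

Shut the medicine strongbox for the night: swing its lid down onto the seal, then, holding the lid down against the springy seal, slide the barrel bolt across through the eye of the keeper until it is fully home, and fold its handle down into the notch of the guide so that the bolt cannot work back. The keeper's eye and the bolt's end stop sit a little differently on every box, so feel for them and never force the bolt against the keeper or its guide (well under 25 N); leave the things round the box where they are and let go at the end.

Things in the scene. Friction and masses are not known exactly. Their poses are not given: they have to be found in the camera images.
- box: Grey steel medicine strongbox fixed to the table, 150 mm deep (its x), 280 mm wide (its y), 85 mm high. Origin: centre of its underside; z up; its front, towards the robot, is at x -75 mm. Left of y -36 mm it is closed by the lid, right of it by a fixed deck 85 mm up. The lid's hinge line lies at x 71 mm, z 79 mm, along y.
- lid (a joint): Lid of the box in rad: 0 fully down (its top level with the deck), grows as the front edge rises; stiff hinge, stays where left. A springy seal strip under the front edge stops it at about 0.10 (rod about 12 mm high); holding it down on the seal takes up to about 15 N at the bolt, and the seal lifts it again when let go.
- lid_edge (a point): Bare spot on top of the 6 mm lid near its front left corner: 131 mm from the hinge line, 15 mm behind the front edge, 122 mm left of the box's middle. Clear of the bolt; a place to push the lid down.
- bolt (a joint): How far the bolt is pushed across, in m, towards the box's -y; 0 drawn back. Its tip meets the keeper's plate at about 0.020; it is home where the handle's stem meets the first saddle of its guide, somewhere from 0.039 to 0.051 (the guide is clamped in slots, so it differs on every box). Stays where left; rubs with about 2 N, up to 6 N in the eye.
- bolt_turn (a joint): Turn of bolt and handle about the rod's axis, rad: 0 square to the lid (up when it is shut), grows as it folds forward to the box's -x, 1.57 level over the front edge, stop 1.7. Stays where left (0.04 Nm). A steel rail 23 mm high, 12 mm before the axis, stops it at about 0.5, save in the rail's one notch: 12 mm wide for the 9 mm stem, centred where the stem stands when home.
- knob (a point): Centre of the smooth steel ball, 18 mm across, on the bolt's handle; it pivots easily between finger pads. A 9 mm stem joins it to the rod; ball centre to rod axis 44 mm. Rod axis: along the box's y, 14 mm above the lid's top, 124 mm in front of the hinge line, 22 mm behind the front edge. When the handle lies level the ball hangs 22 mm clear in front of the box.
- keeper: Steel keeper on the deck. Origin on the deck below the rod's line, at the face of its plate towards the lid (box x -53, y -47.5, z 85 mm). The 5 mm plate has an eye 20 mm wide, 14 mm high for the square-ended 12 mm rod. The plate is clamped in slots: the eye's centre is 14 to 23.5 mm above the deck, different on every box; the rod is at 14 mm with the lid fully down.
- swabs: Bystander: open swab carton, 61 x 62 x 59 mm, origin at the centre of its underside.
- cup: Bystander: lidded specimen cup, 61 mm across, 66 mm high, origin at the centre of its underside.
- roll: Bystander: roll of surgical tape lying flat, 58 mm across, 25 mm high, origin at the centre of its underside.
- pen: Bystander: marker pen lying on the table, 132 mm long, 12 mm thick, origin at the centre of its underside.

How it is judged:
On the way, in this order (a step that is already met when the one before it is completed fails the run):
1. the lid is swung down onto its seal (value of joint lid below 0.125 rad), for 0.2 s.
2. the bolt is slid across through the keeper's eye, the lid held down (value of joint bolt above 0.036 m and value of joint lid below 0.095 rad), for 0.2 s.
At the end, for the whole second after the job is handed in: The bolt is across, through the keeper's eye (joint bolt over 0.036 m), its handle is folded down into the notch, which it reaches only when home (over 1.4 rad of 1.57), and at rest, and the lid is held shut on its seal (below 0.095 rad) (all of step 2 and value of joint bolt_turn above 1.4 rad and velocity of joint bolt_turn below 0.1 rad/s); the robot touches nothing.
It fails at once if the bolt is forced against the keeper with over 25 N (contact force between bolt and keeper above 25 N).
It fails at once if the bolt or its handle is forced against the guide with over 25 N (contact force between bolt and lid above 25 N).
It fails at once if a bystander (swab carton, specimen cup, tape roll or marker pen) is pushed more than 15 mm (distance of any of swabs, cup, roll, pen from where it was at the start of the episode above 0.015 m).
It also fails if it takes over 51 s, if anything falls off the work surface, if the arm or the gripper's body presses on something with over 40 N, if the wrist force passes 120 N, or if a joint passes its speed limit or range.

### The arm

A 7-joint arm with a two-finger parallel gripper is mounted at the origin on a cart in front of the work surface, level with it; the furniture and walls round the work are solid. World frame = base frame: x ahead of the robot, y to its left, z up, the work surface at z = 0. Lengths are in m, angles in rad, forces in N, time in s.
With the tool pointing down it reaches from about 0.4 to 0.85 m from the base axis. Payload 4.5 kg.
Tool frame: the origin (TCP) lies at the very end of the fingers, on their centre line; the grasp point (between the pads) lies 19 mm behind it (r.grip_point_offset is the distance from the TCP to the grasp point, in m); z points along the fingers, y is the line along which they close (so a half turn about z gives the same grasp; the last joint's range is limited). The gripper opens to 88 mm and grips with 3 to 60 N. Pads are 18 mm wide; open, the fingers measure 123 mm over their backs; the gripper's body (75 mm by 187 mm) begins 45 mm behind the grasp point.
Start: joints at [1.187, 0.689, -0.195, 1.565, 0.157, 0.902, -0.215], TCP at [0.254, -0.571, 0.239] pointing down, gripper open.
Joint ranges: [-3.01, 3.01], [-0.46, 2.08], [-1.47, 1.51], [0.13, 2.56], [-1, 4.14], [0.04, 2.09], [-2.66, 2.66]. Speed limits (rad/s): [2.57, 2.57, 3.14, 3.14, 3.14, 3.14, 3.14].

### API

Orientations are given as a unit quaternion [x, y, z, w].
In Python, from plant import r gives the robot as it stands.
- The arm moves only by the tool carry_out, never from a script. Its argument "rows" is a list of rows, each a list of 3 entries, a list of its own where there are three numbers: the shift along the tool's x, y, z in cm, then the turn, a rotation vector about the tool's x, y, z in degrees, then the closure, from 0 (fully open) to 1 (shut). A call has 1 to 12 rows; each row is the pose to reach, as a shift and turn from the pose commanded when the call began, along the tool's axes at that moment; what a row does not reach only later rows make up. A row lasts 1/10 s, in which the tool goes at most 50 mm and 8.59 degrees, less where a joint would pass 70% of its speed; a pose out of reach is approached as far as the arm can. A call with a gripper value outside its range is refused whole. The fingers move at their own pace and stop on an object; "newtons" is the grip in N (left out, the last holds). Time passes only in rows, so rows that repeat a pose let the fingers close. It gives the time, the measured TCP pose, the force, the opening and the grip force at its end, in the units of the state.
- r.get_state(): the state, without advancing time (a new reading comes with each control period).
- r.snapshot(name): name is "side" or "top" or "wrist"; returns a dict with "image" (400x640x3 uint8, red, green, blue), "fx", "fy", "cx", "cy" (pixels), "pose" (4x4, takes a point from camera to world coordinates). Camera axes: x right, y up, looking along -z (the intrinsics and any distortion apply to the point x, -y, -z); pixel columns grow to the right and rows downward; lengths in m; the calibration is good to about 2 mm. The wrist camera is an equidistant fisheye: a pixel r from the principal point sees the ray r / f radians off the axis. A picture is of the moment at which its call begins. There is no depth.
- r.finish_job(): hands the job in; it is judged then, once.
The state is a dict: "clock": time; "q": joint angles; "qd": joint speeds; "joint_torque": joint torques, N m; "tool_pos": TCP position; "eef_rot": TCP orientation; "contact_force": force on the tool from outside, world axes, zero at the start; "moment": the same for the moment, N m; "opening": opening from 0.0 (shut) to 1.0 (fully open); "finger_force": force on a finger pad.
Only numpy, scipy, OpenCV 4.12 (cv2) and the standard library are available. Lean on these libraries where they do the work, as an engineer would, in place of code of your own. Each camera call takes 0.05 s, during which the arm holds its last target. There are 200 camera calls.

## Working session

There is one attempt and no reset: what is moved stays moved. The work goes in short steps, Python scripts to look and compute and a tool call to move; the robot and the scene stay as the last step left them, time stands still between calls to the robot, and variables do not carry over. Pictures are saved under pics/ and viewed, at most 10 in all, crops included, and the job is handed in when it is done.

Besides the shell and the picture viewer there is one more tool, called after ">>>" as name(argument=value, ...) on one line, values as JSON. carry_out: Moves the arm, as the interface text tells. Its arguments: {"type":"object","properties":{"rows":{"type":"array"},"newtons":{"type":"number"}},"required":["rows"]}

```bash
mkdir -p pics; ls; python3 - <<'E'
from plant import r
import cv2,numpy as np
for n in("side","top"):
    s=r.snapshot(n); cv2.imwrite(f"pics/{n}0.png",s["image"][:,:,::-1]); print(n,s["fx"],s["fy"],s["cx"],s["cy"],np.round(s["pose"],3).tolist(),[k for k in s])
print(r.get_state(), r.grip_point_offset)
E
```

```text
pics
side 419.77989199880926 419.77989199880926 327.4643126586959 195.8134740082311 [[0.956, -0.228, 0.186, 0.831], [0.294, 0.718, -0.631, -0.807], [0.011, 0.658, 0.753, 1.009], [0.0, 0.0, 0.0, 1.0]] ['image', 'fx', 'fy', 'cx', 'cy', 'pose']
top 460.2705786622971 460.2705786622971 320.88373498376126 207.54218731883756 [[-0.001, 0.993, -0.116, 0.486], [-1.0, -0.0, 0.006, -0.045], [0.006, 0.116, 0.993, 1.176], [0.0, 0.0, 0.0, 1.0]] ['image', 'fx', 'fy', 'cx', 'cy', 'pose']
{'clock': 0.1, 'q': array([ 1.18680506,  0.68990809, -0.19451766,  1.56621632,  0.15730452,
        0.90249618, -0.21505787]), 'qd': array([-0.00064069, -0.00151863,  0.00083966, -0.00223812, -0.00108243,
        0.0014522 ,  0.00146455]), 'joint_torque': array([-1.91532599e-03, -5.28497958e+01, -1.27086829e+00, -1.53836864e+01,
       -5.25166048e-02,  2.07709782e-03,  4.14684735e-05]), 'tool_pos': array([ 0.25332192, -0.57075187,  0.23799151]), 'eef_rot': array([ 9.78248129e-01,  2.07436565e-01, -2.29069696e-04, -7.85779308e-04]), 'contact_force': array([-0.42572559,  0.46722281, -0.65912282]), 'moment': array([-0.03323695, -0.02221181,  0.03177481]), 'finger_force': 0.0, 'opening': 1.0005924389867764} 0.0187
```

View pics/side0.png

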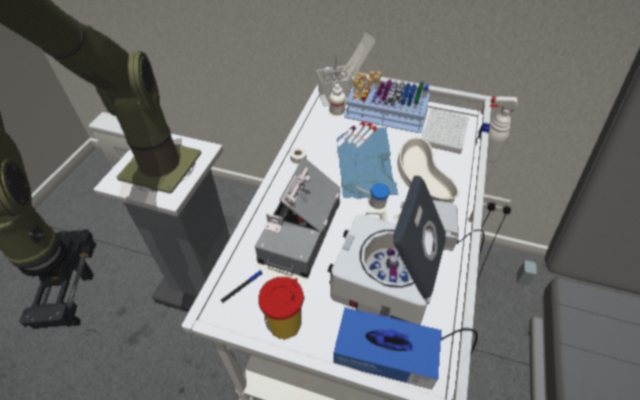

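View pics/top0.png

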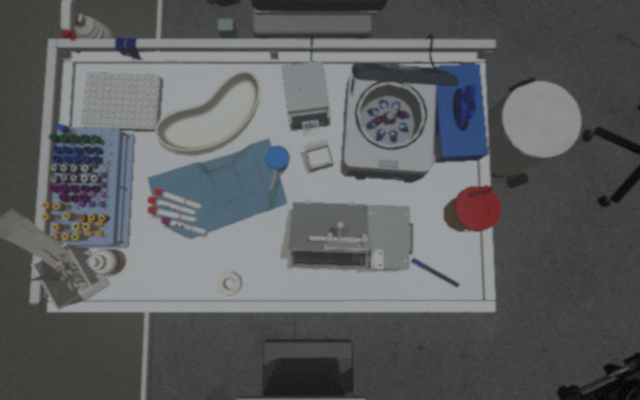

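The side view shows the box at (300,215) with its lid up. In the top view it spans columns 290–411 and rows 203–270, with the deck on the right at 370–411, the keeper at (378,258) and the knob near (340,226). Next I'll enlarge both.

```bash
python3 - <<'E'
import cv2,numpy as np
a=cv2.imread("pics/top0.png")[190:290,270:430]; b=cv2.imread("pics/side0.png")[150:280,240:350]
a=cv2.resize(a,None,fx=5,fy=5,interpolation=cv2.INTER_CUBIC);cv2.imwrite("pics/a.png",cv2.convertScaleAbs(a,alpha=1.5))
b=cv2.resize(b,None,fx=4.5,fy=4.5,interpolation=cv2.INTER_CUBIC);cv2.imwrite("pics/b.png",cv2.convertScaleAbs(b,alpha=1.3))
E
```

```text
(no output)
```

View pics/a.png

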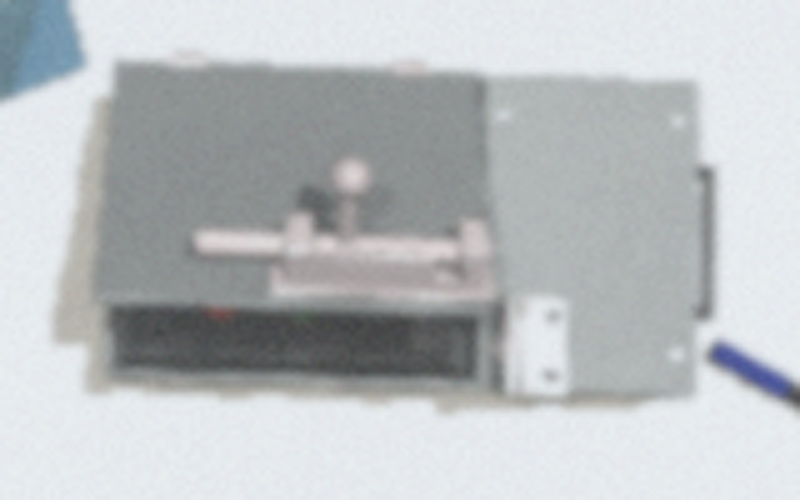

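View pics/b.png

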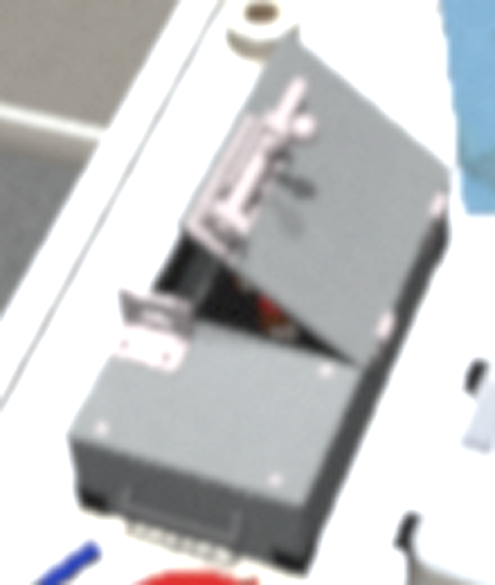

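```bash
cat > h.py <<'E'
from plant import r
import numpy as np
from scipy.optimize import least_squares
from scipy.spatial.transform import Rotation as R
def proj(s,p):
    P=np.array(s["pose"]); c=(np.asarray(p)-P[:3,3])@P[:3,:3]
    return np.array([s["cx"]+s["fx"]*c[...,0]/-c[...,2], s["cy"]-s["fy"]*c[...,1]/-c[...,2]]).T
def ray(s,u,v):
    P=np.array(s["pose"]); d=P[:3,:3]@np.array([(u-s["cx"])/s["fx"],-(v-s["cy"])/s["fy"],-1]); return P[:3,3],d
def onz(s,u,v,z):
    o,d=ray(s,u,v); return o+d*(z-o[2])/d[2]
def b2w(box,p): # box=(x,y,yaw)
    return R.from_euler("z",box[2]).apply(p)+[box[0],box[1],0]
def lidpt(a,dist,h,y): # dist in front of hinge, h above lid's top (top is 6 mm above hinge)
    d=np.array([-np.cos(a),0,np.sin(a)]); n=np.array([np.sin(a),0,np.cos(a)])
    return np.array([.071,y,.079])+d*dist+n*(.006+h)
E
python3 - <<'E'
from h import *
T=r.snapshot("top");S=r.snapshot("side")
c=lambda u,v:(u/5+270,v/5+190); e=lambda u,v:(u/4.5+240,v/4.5+150)
deckT=[(c(488,78),(.075,-.036)),(c(697,83),(.075,-.14)),(c(697,393),(-.075,-.14)),(c(490,388),(-.075,-.036))]
deckS=[(e(72,437),(-.075,-.14)),(e(308,503),(.075,-.14)),(e(355,365),(.075,-.036))]
for n,s,L in(("T",T,deckT),("S",S,deckS)):
    for p,b in L: print(n,b,onz(s,*p,.085).round(4))
def f(x):
    return np.concatenate([proj(s,b2w(x,np.array([*b,.085])))-p for s,L in((T,deckT),(S,deckS)) for p,b in L])
q=least_squares(f,[.45,-.1,0]);print(q.x,np.round(q.fun,1))
B=q.x
# lid: angle, knob y
def g(x):
    a,y,t=x
    o=[proj(T,b2w(B,lidpt(a,.146,0,.14)))-c(97,300),proj(T,b2w(B,lidpt(a,.146,0,-.036)))-c(492,300),
    proj(S,b2w(B,lidpt(a,.146,0,-.036)))-e(185,225),proj(S,b2w(B,lidpt(a,.146,0,.14)))-e(290,38)]
    k=b2w(B,lidpt(a,.124+.044*np.sin(t),.014+.044*np.cos(t),y))
    o+=[proj(T,k)-c(351,175),proj(S,k)-e(303,124)]
    return np.concatenate(o)
q=least_squares(g,[.8,.03,0]);print(q.x,np.round(q.fun,1))
a,y,t=q.x;print("knob",b2w(B,lidpt(a,.124+.044*np.sin(t),.014+.044*np.cos(t),y)),"edge",b2w(B,lidpt(a,.131,0,.122)), "rod",b2w(B,lidpt(a,.124,.014,y)))
print("keeper",b2w(B,np.array([-.053,-.0475,.085])))
print("knob shut",b2w(B,lidpt(0.1,.124,.058,y)))
E
```

```text
T (0.075, -0.036) [ 0.6182 -0.1637  0.085 ]
T (0.075, -0.14) [ 0.6158 -0.2636  0.085 ]
T (-0.075, -0.14) [ 0.4688 -0.2602  0.085 ]
T (-0.075, -0.036) [ 0.4713 -0.1627  0.085 ]
S (-0.075, -0.14) [ 0.4764 -0.261   0.085 ]
S (0.075, -0.14) [ 0.6228 -0.2622  0.085 ]
S (0.075, -0.036) [ 0.6184 -0.1613  0.085 ]
[ 0.54571377 -0.12374505 -0.00643414] [-1.4 -0.9  0.2 -1.7  1.3 -0.4 -1.5  0.3 -2.7  0.1 -1.4  0.4  0.8 -0.1]
[0.71330981 0.03200615 0.05316204] [ 0.1 -0.3  2.6  0.1 -1.8 -1.  -2.3 -3.7 -0.  -0.6 -0.5 -0.2]
knob [ 0.56321959 -0.09185088  0.21001787] edge [ 0.52236303 -0.00159228  0.16925577] rod [ 0.53623787 -0.09167727  0.17526219]
keeper [ 0.49240924 -0.17090306  0.085     ]
knob shut [ 0.49992947 -0.09144366  0.15505961]
```

```bash
cat >> h.py <<'E'
def rel(p0,yaw0,p,yaw):
    "shift (cm, tool axes) and turn (deg about tool z) from a tool-down pose to another"
    A=R.from_euler("z",yaw0)*R.from_euler("x",np.pi)
    return (A.inv().apply(np.array(p)-p0)*100).round(2).tolist(), round(-np.degrees(yaw-yaw0),2)
def tool():
    s=r.get_state(); q=R.from_quat(s["eef_rot"]); A=q*R.from_euler("x",np.pi).inv()
    return s["clock"],s["tool_pos"].round(4),A.as_euler("zyx").round(4),s["contact_force"].round(1),round(s["opening"]*88,1),round(float(s["finger_force"]),1)
E
python3 - <<'E'
from h import *
p0=[.254,-.571,.239];print(tool())
for p in([.254,-.571,.36],[.5,-.33,.36],[.563,-.092,.33],[.563,-.092,.27]): print(rel(p0,.418,p,-.012))
E
```

```text
(0.2, array([ 0.2534, -0.5709,  0.2382]), array([0.4178, 0.0005, 0.0009]), array([-0.3, -0.5,  0.8]), 88.0, 0.0)
([0.0, 0.0, -12.1], np.float64(24.64))
([32.27, -12.04, -12.1], np.float64(24.64))
([47.68, -31.23, -9.1], np.float64(24.64))
([47.68, -31.23, -3.1], np.float64(24.64))
```

>>> carry_out(rows=[[[0,0,-5],[0,0,0],0],[[5,-2,-9],[0,0,5],0],[[12,-5,-12],[0,0,12],0],[[20,-8,-12],[0,0,20],0],[[32.3,-12,-12],[0,0,24.6],0],[[32.3,-12,-12],[0,0,24.6],0],[[32.3,-12,-12],[0,0,24.6],0],[[47.7,-31.2,-9],[0,0,24.6],0],[[47.7,-31.2,-9],[0,0,24.6],0],[[47.7,-31.2,-9],[0,0,24.6],0],[[47.7,-31.2,-9],[0,0,24.6],0],[[47.7,-31.2,-6],[0,0,24.6],0]])

```text
clock: 1.4
tool_pos: [0.5459, -0.1395, 0.3205]
eef_rot: [1.0, -0.005, 0.002, 0.0]
contact_force: [1.3, -0.4, 0.1]
opening: 1.003
finger_force: 0.0
```

>>> carry_out(rows=[[[0,0,0],[0,0,0],0],[[0,0,0],[0,0,0],0],[[0,0,0],[0,0,0],0]])

```text
clock: 1.7
tool_pos: [0.5438, -0.1435, 0.3194]
eef_rot: [1.0, -0.007, -0.0, 0.001]
contact_force: [-0.7, 1.2, -0.6]
opening: 1.0
finger_force: 0.0
```

```bash
python3 - <<'E'
from h import *
import cv2
print(tool())
s=r.snapshot("wrist"); cv2.imwrite("pics/w0.png",cv2.convertScaleAbs(s["image"][:,:,::-1],alpha=1.4));print({k:s[k] for k in s if k!="image"})
E
```

```text
(1.7, array([ 0.5438, -0.1435,  0.3194]), array([-0.0137,  0.0002, -0.0013]), array([-0.7,  1.2, -0.6]), 88.0, 0.0)
{'fx': 309.70691628693146, 'fy': 309.70691628693146, 'cx': 318.5178946049315, 'cy': 203.28974898018683, 'pose': array([[-0.01266713,  0.94830172,  0.31711732,  0.62654821],
       [-0.99991796, -0.01261641, -0.00221347, -0.14479761],
       [ 0.00190185, -0.31711934,  0.94838373,  0.46525783],
       [ 0.        ,  0.        ,  0.        ,  1.        ]])}
```

View pics/w0.png

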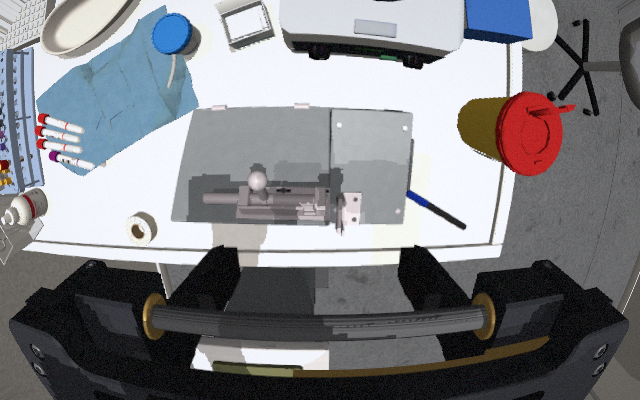

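The wrist view shows the ball at (258,181), the keeper at about (341,212), and the deck corners at (331,109), (412,112) and (406,224). I'll triangulate the ball from all three views.

```bash
cat >> h.py <<'E'
def wray(s,u,v):
    P=np.array(s["pose"]); a=np.array([u-s["cx"],v-s["cy"]])/s["fx"]; t=np.hypot(*a)
    d=np.array([a[0]/t*np.sin(t),-a[1]/t*np.sin(t),-np.cos(t)]); return P[:3,3],P[:3,:3]@d
def tri(rays):
    A=0;b=0
    for o,d in rays:
        d=d/np.linalg.norm(d); M=np.eye(3)-np.outer(d,d); A=A+M; b=b+M@o
    x=np.linalg.solve(A,b); return x,[round(1e3*np.linalg.norm(np.cross(x-o,d/np.linalg.norm(d))),1) for o,d in rays]
E
python3 - <<'E'
from h import *
T=r.snapshot("top");S=r.snapshot("side");W=r.snapshot("wrist")
rs=[ray(T,351/5+270,175/5+190),ray(S,303/4.5+240,124/4.5+150),wray(W,258,181)]
print(tri(rs),tri(rs[1:]),tri(rs[::2]))
for u,v in((331,109),(412,112),(406,224)):
    o,d=wray(W,u,v); print((o+d*(.085-o[2])/d[2]).round(4))
p=tri(rs)[0]; print(rel([.5438,-.1435,.3194],-.0137,p-[0,0,.019],-.012))
E
```

```text
(array([ 0.56285066, -0.09185186,  0.20902267]), [np.float64(0.8), np.float64(1.7), np.float64(1.0)]) (array([ 0.56367135, -0.09254014,  0.21049299]), [np.float64(1.3), np.float64(1.3)]) (array([ 0.56196195, -0.09207989,  0.20850703]), [np.float64(0.2), np.float64(0.2)])
[ 0.6197 -0.1607  0.085 ]
[ 0.618  -0.2623  0.085 ]
[ 0.4681 -0.263   0.085 ]
([1.83, -5.19, 12.94], np.float64(-0.1))
```

>>> carry_out(rows=[[[1.85,-5.15,4],[0,0,0],0],[[1.85,-5.15,7],[0,0,0],0],[[1.85,-5.15,10],[0,0,0],0],[[1.85,-5.15,12.9],[0,0,0],0],[[1.85,-5.15,12.9],[0,0,0],0.3],[[1.85,-5.15,12.9],[0,0,0],0.6],[[1.85,-5.15,12.9],[0,0,0],0.7],[[1.85,-5.15,12.9],[0,0,0],0.75],[[1.85,-5.15,12.9],[0,0,0],0.78]], newtons=10)

```text
clock: 2.8
tool_pos: [0.564, -0.0908, 0.1916]
eef_rot: [1.0, -0.006, 0.001, 0.0]
contact_force: [0.0, -0.7, -0.3]
opening: 0.572
finger_force: 0.0
```

```bash
python3 - <<'E'
from h import *
import cv2
print(tool())
s=r.snapshot("wrist"); cv2.imwrite("pics/w1.png",cv2.convertScaleAbs(cv2.resize(s["image"][120:340,160:480,::-1],None,fx=2.5,fy=2.5),alpha=1.5))
E
```

```text
(2.8, array([ 0.564 , -0.0908,  0.1916]), array([-0.0119, -0.0025, -0.0003]), array([ 0. , -0.7, -0.3]), 50.3, 0.0)
```

View pics/w1.png

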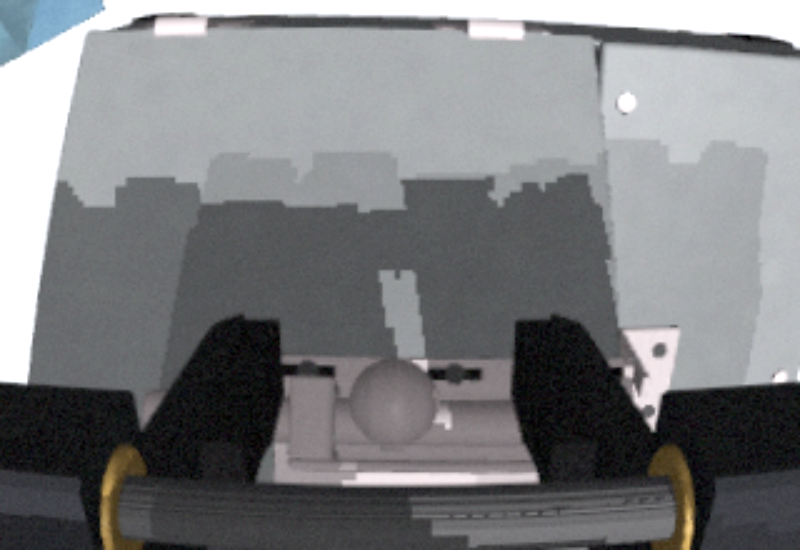

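The ball sits centred between the fingers (ball at 393, pads at 280 and 515), so I'll close.

>>> carry_out(rows=[[[0,0,0],[0,0,0],1],[[0,0,0],[0,0,0],1],[[0,0,0],[0,0,0],1],[[0,0,0],[0,0,0],1],[[0,0,0],[0,0,0],1],[[0,0,0],[0,0,0],1],[[0,0,0],[0,0,0],1]], newtons=40)

```text
clock: 3.55
tool_pos: [0.5633, -0.0904, 0.1903]
eef_rot: [1.0, -0.006, -0.0, -0.0]
contact_force: [-0.0, -0.0, -0.4]
opening: 0.174
finger_force: 39.9
```

```bash
python3 - <<'E'
from h import *
print(tool())
B=[.545,-.1235,-.01]
p0=b2w(B,lidpt(.713,.124,.058,.032)); print(p0)
for a in(.713,.6,.5,.4,.3,.2,.15,.11,.1,.08,.05,0): 
    p=b2w(B,lidpt(a,.124,.058,.032)); print(a,p.round(4),rel(p0,-.012,p,-.012)[0])
E
```

```text
(3.55, array([ 0.5633, -0.0904,  0.1903]), array([-0.0114,  0.    ,  0.0001]), array([-0. , -0. , -0.4]), 15.3, 39.9)
[ 0.56438785 -0.09169228  0.20851892]
0.713 [ 0.5644 -0.0917  0.2085] [0.0, 0.0, 0.0]
0.6 [ 0.5501 -0.0915  0.2018] [-1.43, 0.0, 0.67]
0.5 [ 0.5382 -0.0914  0.1946] [-2.62, 0.01, 1.39]
0.4 [ 0.527  -0.0913  0.1862] [-3.74, 0.01, 2.23]
0.3 [ 0.5168 -0.0912  0.1768] [-4.76, 0.01, 3.17]
0.2 [ 0.5075 -0.0911  0.1664] [-5.69, 0.01, 4.22]
0.15 [ 0.5033 -0.0911  0.1608] [-6.11, 0.01, 4.77]
0.11 [ 0.5001 -0.091   0.1562] [-6.43, 0.01, 5.23]
0.1 [ 0.4993 -0.091   0.1551] [-6.51, 0.01, 5.35]
0.08 [ 0.4978 -0.091   0.1527] [-6.66, 0.01, 5.58]
0.05 [ 0.4957 -0.091   0.1491] [-6.87, 0.01, 5.94]
0 [ 0.4923 -0.091   0.143 ] [-7.21, 0.01, 6.55]
```

>>> carry_out(rows=[[[-0.7,0,0.3],[0,0,0],1],[[-1.43,0,0.67],[0,0,0],1],[[-2.0,0,1.0],[0,0,0],1],[[-2.62,0,1.39],[0,0,0],1],[[-3.2,0,1.8],[0,0,0],1],[[-3.74,0,2.23],[0,0,0],1],[[-4.25,0,2.7],[0,0,0],1],[[-4.76,0,3.17],[0,0,0],1]])

```text
clock: 4.35
tool_pos: [0.5156, -0.09, 0.1583]
eef_rot: [1.0, -0.006, 0.0, 0.0]
contact_force: [3.3, 1.0, -1.8]
opening: 0.171
finger_force: 40.2
```

```bash
python3 - <<'E'
from h import *
import cv2
print(tool())
s=r.snapshot("side"); cv2.imwrite("pics/s1.png",cv2.convertScaleAbs(cv2.resize(s["image"][150:280,240:380,::-1],None,fx=4.5,fy=4.5,interpolation=2),alpha=1.4))
E
```

```text
(4.35, array([ 0.5156, -0.09  ,  0.1583]), array([-0.0115, -0.0007, -0.0001]), array([ 3.3,  1. , -1.8]), 15.0, 40.2)
```

View pics/s1.png

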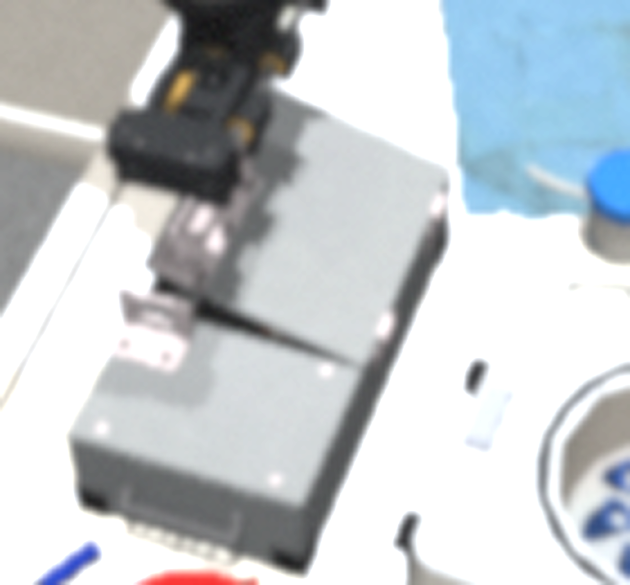

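The lid is following the arm and its edge is now close to the deck.

>>> carry_out(rows=[[[-0.48,0,0.5],[0,0,0],1],[[-0.93,0,1.05],[0,0,0],1],[[-1.15,0,1.3],[0,0,0],1],[[-1.35,0,1.6],[0,0,0],1],[[-1.5,0,1.83],[0,0,0],1],[[-1.67,0,2.06],[0,0,0],1],[[-1.67,0,2.06],[0,0,0],1]], newtons=55)

```text
clock: 5.1
tool_pos: [0.4987, -0.0899, 0.138]
eef_rot: [1.0, -0.006, -0.0, 0.0]
contact_force: [3.4, 1.0, 1.1]
opening: 0.164
finger_force: 55.2
```

>>> carry_out(rows=[[[-0.08,0,0.12],[0,0,0],1],[[-0.15,0,0.23],[0,0,0],1],[[-0.15,0,0.23],[0,0,0],1],[[-0.15,0,0.23],[0,0,0],1]])

```text
clock: 5.5
tool_pos: [0.4985, -0.0899, 0.1362]
eef_rot: [1.0, -0.006, 0.001, 0.0]
contact_force: [2.6, 1.9, 6.4]
opening: 0.161
finger_force: 55.2
```

>>> carry_out(rows=[[[-0.08,0,0.12],[0,0,0],1],[[-0.15,0,0.23],[0,0,0],1],[[-0.15,0,0.23],[0,0,0],1],[[-0.15,0,0.23],[0,0,0],1]])

```text
clock: 5.9
tool_pos: [0.4973, -0.0899, 0.1341]
eef_rot: [1.0, -0.006, 0.001, 0.0]
contact_force: [3.1, 2.1, 6.7]
opening: 0.163
finger_force: 55.2
```

>>> carry_out(rows=[[[-0.07,0,0.12],[0,0,0],1],[[-0.14,0,0.24],[0,0,0],1],[[-0.14,0,0.24],[0,0,0],1],[[-0.14,0,0.24],[0,0,0],1]])

```text
clock: 6.3
tool_pos: [0.4915, -0.0901, 0.1305]
eef_rot: [1.0, -0.006, -0.003, 0.0]
contact_force: [-3.4, 0.3, 4.6]
opening: 0.006
finger_force: 2.3
```

The ball slipped out of the pads (the opening dropped to 0). I'll look before regripping.

```bash
python3 - <<'E'
from h import *
import cv2
print(tool())
s=r.snapshot("wrist"); cv2.imwrite("pics/w2.png",cv2.convertScaleAbs(cv2.resize(s["image"][120:340,160:480,::-1],None,fx=2.5,fy=2.5),alpha=1.5))
E
```

```text
(6.3, array([ 0.4915, -0.0901,  0.1305]), array([-0.0114,  0.0063, -0.0005]), array([-3.4,  0.3,  4.6]), 0.5, 2.3)
```

View pics/w2.png

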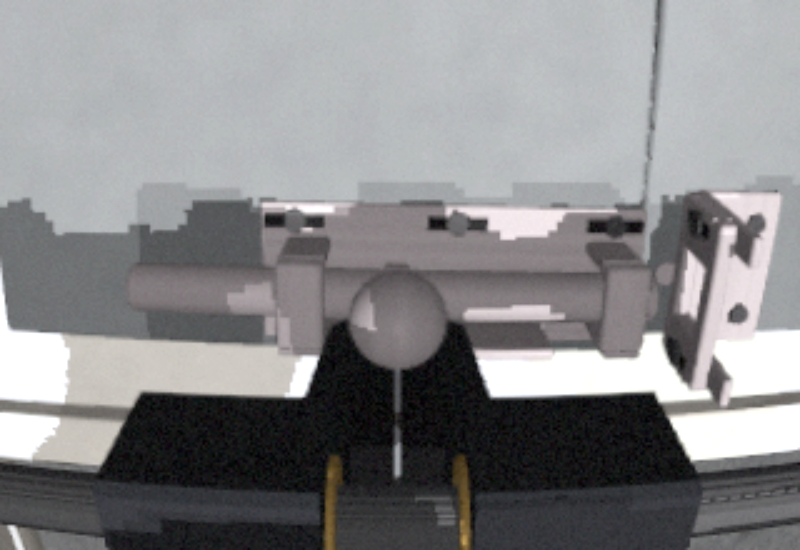

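```bash
python3 - <<'E'
from h import *
W=r.snapshot("wrist");o,d=wray(W,319.2,248.8)
print("by size",o+d*.147)
for z in(.150,.155,.160): print((o+d*(z-o[2])/d[2]).round(4))
# keeper plate face and eye look: rod axis & saddles at z
for n,u,v in(("rod left end",130,288),("rod tip",650,288),("saddle1 R face",602,300),("saddle2 R edge",328,300),("keeper top left",722,225),("keeper top front",715,385)):
    o,d=wray(W,u/2.5+160,v/2.5+120); print(n,[(o+d*(z-o[2])/d[2]).round(4).tolist() for z in(.11,.125)])
E
```

```text
by size [ 0.50787289 -0.09111836  0.14514031]
[ 0.5104 -0.0911  0.15  ]
[ 0.5129 -0.0911  0.155 ]
[ 0.5155 -0.0911  0.16  ]
rod left end [[0.4987, -0.0254, 0.11], [0.5056, -0.0313, 0.125]]
rod tip [[0.4973, -0.1528, 0.11], [0.5044, -0.1472, 0.125]]
saddle1 R face [[0.4945, -0.1407, 0.11], [0.5018, -0.1362, 0.125]]
saddle2 R edge [[0.4958, -0.0745, 0.11], [0.503, -0.076, 0.125]]
keeper top left [[0.5135, -0.17, 0.11], [0.5191, -0.1628, 0.125]]
keeper top front [[0.4678, -0.1756, 0.11], [0.4775, -0.168, 0.125]]
```

>>> carry_out(rows=[[[-0.3,0.1,-2],[0,0,0],1],[[-0.3,0.1,-5],[0,0,0],0.9],[[0,0.1,-7.4],[0,0,0],0.45],[[0.8,0.1,-7.4],[0,0,0],0.45],[[1.65,0.1,-7.4],[0,0,0],0.45],[[1.65,0.1,-7.4],[0,0,0],0.45],[[1.65,0.1,-7.4],[0,0,0],0.45],[[1.65,0.1,-7.4],[0,0,0],0.45],[[1.65,0.1,-7.4],[0,0,0],0.45]], newtons=10)

```text
clock: 7.3
tool_pos: [0.5105, -0.0908, 0.2044]
eef_rot: [1.0, -0.006, -0.001, -0.0]
contact_force: [-0.4, -0.4, 0.3]
opening: 0.549
finger_force: 0.0
```

```bash
python3 - <<'E'
from h import *
import cv2
print(tool())
s=r.snapshot("wrist"); t=r.snapshot("side")
a=cv2.resize(s["image"][150:330,200:440,::-1],(800,600),interpolation=2)
b=cv2.resize(t["image"][165:255,250:325,::-1],(400,480),interpolation=2)
# one picture: wrist above-left, side right
im=np.zeros((600,800,3),np.uint8); im[:330,:440]=cv2.resize(a,(440,330)); im[:432,440:]=cv2.resize(b,(360,432))
cv2.imwrite("pics/c1.png",cv2.convertScaleAbs(im,alpha=1.4))
E
```

```text
(7.3, array([ 0.5105, -0.0908,  0.2044]), array([-0.0115,  0.0015,  0.    ]), array([-0.4, -0.4,  0.3]), 48.3, 0.0)
```

View pics/c1.png

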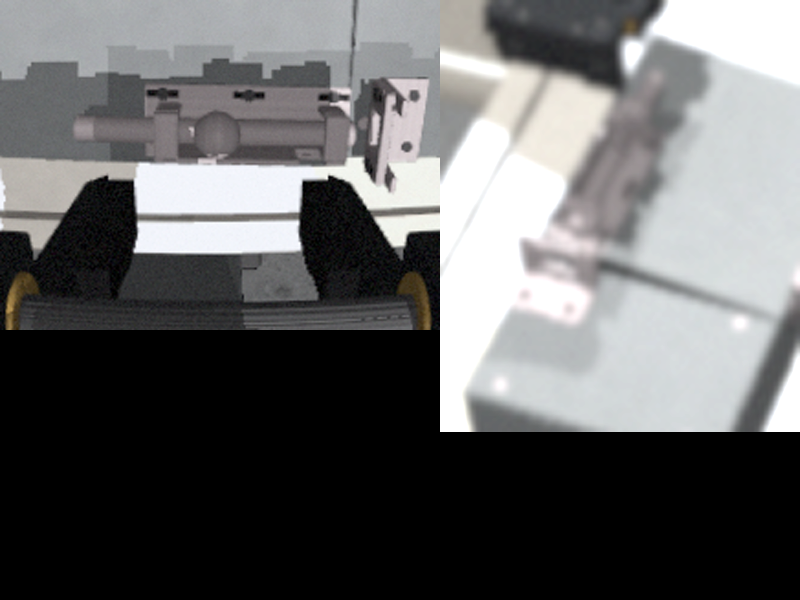

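In this composite the ball is at wrist pixel (318.4,222.5), with the rod line just behind it. The side view shows the lid nearly level.

```bash
python3 - <<'E'
from h import *
W=r.snapshot("wrist");o,d=wray(W,318.4,222.5)
for z in(.14,.145,.150,.155,.160): print(z,(o+d*(z-o[2])/d[2]).round(4), round(.5104+.51*(z-.15),4))
for z in(.105,.11,.115,.12):
    o,d=wray(W,100/440*240+200,127/330*180+150);print("rod",z,(o+d*(z-o[2])/d[2]).round(4))
print("ball size dist", 9/np.sin((45/2)*240/440/309.7), np.linalg.norm((o-[.511,-.091,.15]))*1e3)
E
```

```text
0.14 [ 0.5082 -0.0914  0.14  ] 0.5053
0.145 [ 0.5103 -0.0914  0.145 ] 0.5078
0.15 [ 0.5123 -0.0914  0.15  ] 0.5104
0.155 [ 0.5143 -0.0914  0.155 ] 0.513
0.16 [ 0.5163 -0.0915  0.16  ] 0.5155
rod 0.105 [ 0.4974 -0.0361  0.105 ]
rod 0.11 [ 0.4994 -0.0372  0.11  ]
rod 0.115 [ 0.5013 -0.0384  0.115 ]
rod 0.12 [ 0.5033 -0.0395  0.12  ]
ball size dist 227.17278591382015 216.88686211445713
```

>>> carry_out(rows=[[[0.2,0.05,3.5],[0,0,0],0.45],[[0.2,0.05,7.1],[0,0,0],0.45],[[0.2,0.05,7.1],[0,0,0],0.7],[[0.2,0.05,7.1],[0,0,0],1],[[0.2,0.05,7.1],[0,0,0],1],[[0.2,0.05,7.1],[0,0,0],1],[[0.2,0.05,7.1],[0,0,0],1],[[0.2,0.05,7.1],[0,0,0],1]], newtons=10)

```text
clock: 8.25
tool_pos: [0.5142, -0.0914, 0.1354]
eef_rot: [1.0, -0.006, 0.002, 0.0]
contact_force: [0.4, 1.3, 7.4]
opening: 0.182
finger_force: 9.8
```

>>> carry_out(rows=[[[0,0,-0.2],[0,0,0],1],[[0,0,-0.2],[0,0,0],1]])

```text
clock: 8.45
tool_pos: [0.5128, -0.0913, 0.1363]
eef_rot: [1.0, -0.006, -0.0, -0.0]
contact_force: [-0.5, 0.5, 0.4]
opening: 0.187
finger_force: 10.0
```

>>> carry_out(rows=[[[0,0,-0.3],[0,0,0],1],[[0,0,-0.3],[0,0,0],1]])

```text
clock: 8.65
tool_pos: [0.5124, -0.0913, 0.1389]
eef_rot: [1.0, -0.006, -0.001, -0.0]
contact_force: [-1.4, 0.9, -1.0]
opening: 0.185
finger_force: 10.0
```

>>> carry_out(rows=[[[-0.3,0,-0.05],[0,0,0],1],[[-0.6,0,-0.1],[0,0,0],1],[[-0.9,0,-0.15],[0,0,0],1],[[-1.2,0,-0.15],[0,0,0],1],[[-1.2,0,-0.15],[0,0,0],1]])

```text
clock: 9.15
tool_pos: [0.5008, -0.0911, 0.1407]
eef_rot: [1.0, -0.006, 0.0, -0.0]
contact_force: [0.5, 1.8, -0.4]
opening: 0.189
finger_force: 10.0
```

>>> carry_out(rows=[[[0,0,0],[0,0,0],1],[[0,0,0],[0,0,0],1],[[0,0,0.2],[0,0,0],1],[[0,0,0.4],[0,0,0],1],[[0,0,0.4],[0,0,0],1]], newtons=60)

```text
clock: 9.65
tool_pos: [0.5019, -0.0913, 0.1368]
eef_rot: [1.0, -0.006, 0.001, 0.0]
contact_force: [2.8, 2.4, 2.1]
opening: 0.152
finger_force: 59.8
```

>>> carry_out(rows=[[[0,0,0.1],[0,0,0],1],[[0,0,0.2],[0,0,0],1],[[0,0,0.3],[0,0,0],1],[[0,0,0.3],[0,0,0],1]])

```text
clock: 10.05
tool_pos: [0.502, -0.0914, 0.1341]
eef_rot: [1.0, -0.006, 0.001, 0.0]
contact_force: [2.4, 2.0, 6.4]
opening: 0.158
finger_force: 59.6
```

>>> carry_out(rows=[[[0,0,0.1],[0,0,0],1],[[0,0,0.2],[0,0,0],1],[[0,0,0.3],[0,0,0],1],[[0,0,0.3],[0,0,0],1]])

```text
clock: 10.45
tool_pos: [0.5021, -0.0914, 0.1313]
eef_rot: [1.0, -0.006, 0.001, 0.0]
contact_force: [2.0, 1.7, 7.1]
opening: 0.158
finger_force: 59.5
```

>>> carry_out(rows=[[[0,0,0.1],[0,0,0],1],[[0,0,0.2],[0,0,0],1],[[0,0,0.3],[0,0,0],1],[[0,0,0.3],[0,0,0],1]])

```text
clock: 10.85
tool_pos: [0.5022, -0.0914, 0.1285]
eef_rot: [1.0, -0.006, 0.001, 0.0]
contact_force: [1.2, 1.2, 9.4]
opening: 0.154
finger_force: 59.4
```

>>> carry_out(rows=[[[0,0.3,0],[0,0,0],1],[[0,0.6,0],[0,0,0],1],[[0,0.9,0],[0,0,0],1],[[0,1.2,0],[0,0,0],1],[[0,1.5,0],[0,0,0],1],[[0,1.7,0],[0,0,0],1],[[0,1.7,0],[0,0,0],1]])

```text
clock: 11.55
tool_pos: [0.5018, -0.109, 0.1285]
eef_rot: [1.0, -0.006, 0.001, 0.0]
contact_force: [1.8, 0.2, 8.5]
opening: 0.155
finger_force: 59.4
```

>>> carry_out(rows=[[[0,0.1,0],[0,0,0],1],[[0,0.2,0],[0,0,0],1],[[0,0.3,0],[0,0,0],1],[[0,0.4,0],[0,0,0],1],[[0,0.4,0],[0,0,0],1]])

```text
clock: 12.05
tool_pos: [0.5017, -0.1127, 0.1284]
eef_rot: [1.0, -0.006, 0.001, 0.0]
contact_force: [0.9, 1.0, 8.7]
opening: 0.156
finger_force: 59.4
```

>>> carry_out(rows=[[[0,0.1,0],[0,0,0],1],[[0,0.2,0],[0,0,0],1],[[0,0.3,0],[0,0,0],1],[[0,0.3,0],[0,0,0],1]])

```text
clock: 12.45
tool_pos: [0.5016, -0.1157, 0.1284]
eef_rot: [1.0, -0.006, 0.001, 0.0]
contact_force: [1.4, 1.0, 9.8]
opening: 0.154
finger_force: 59.4
```

>>> carry_out(rows=[[[0,0.15,0],[0,0,0],1],[[0,0.3,0],[0,0,0],1],[[0,0.45,0],[0,0,0],1],[[0,0.45,0],[0,0,0],1]])

```text
clock: 12.85
tool_pos: [0.5015, -0.1203, 0.1284]
eef_rot: [1.0, -0.006, 0.001, 0.0]
contact_force: [1.7, 0.7, 9.4]
opening: 0.159
finger_force: 59.4
```

>>> carry_out(rows=[[[0,0.15,0],[0,0,0],1],[[0,0.3,0],[0,0,0],1],[[0,0.45,0],[0,0,0],1],[[0,0.6,0],[0,0,0],1],[[0,0.75,0],[0,0,0],1],[[0,0.75,0],[0,0,0],1]])

```text
clock: 13.45
tool_pos: [0.5013, -0.1278, 0.1284]
eef_rot: [1.0, -0.006, 0.001, 0.0]
contact_force: [0.7, 0.2, 8.0]
opening: 0.158
finger_force: 59.4
```

>>> carry_out(rows=[[[0,0.1,0],[0,0,0],1],[[0,0.2,0],[0,0,0],1],[[0,0.3,0],[0,0,0],1],[[0,0.3,0],[0,0,0],1]])

```text
clock: 13.85
tool_pos: [0.5013, -0.1306, 0.1284]
eef_rot: [1.0, -0.006, 0.001, 0.0]
contact_force: [-0.1, 0.4, 9.4]
opening: 0.153
finger_force: 59.4
```

```bash
python3 - <<'E'
from h import *
import cv2
print(tool())
s=r.snapshot("wrist"); t=r.snapshot("side")
im=np.zeros((600,800,3),np.uint8)
im[:400,:]=cv2.resize(s["image"][180:300,200:440,::-1],(800,400),interpolation=2)
im[400:,:400]=cv2.resize(t["image"][190:245,250:340,::-1],(400,200),interpolation=2)
T=r.snapshot("top");im[400:,400:]=cv2.resize(T["image"][230:280,300:400,::-1],(400,200),interpolation=2)
cv2.imwrite("pics/c2.png",cv2.convertScaleAbs(im,alpha=1.5))
E
```

```text
(13.85, array([ 0.5013, -0.1306,  0.1284]), array([-0.0118, -0.0018, -0.0007]), array([-0.1,  0.4,  9.4]), 13.5, 59.4)
```

View pics/c2.png

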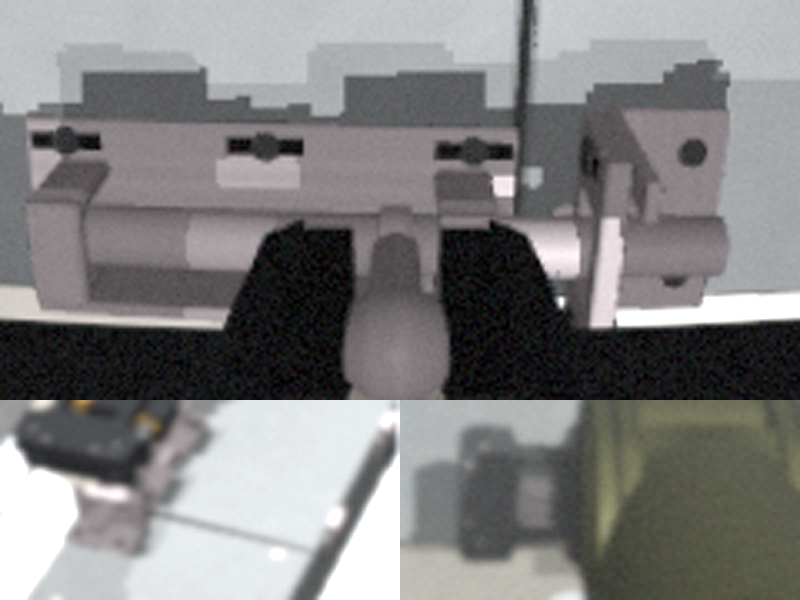

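The rod is through the keeper's eye (it emerges at about (720,245) in the composite). The stem's right side at about 418 is roughly 4 mm short of the saddle face at about 437, so I'll feel for the stop.

>>> carry_out(rows=[[[0,0.1,0],[0,0,0],1],[[0,0.2,0],[0,0,0],1],[[0,0.25,0],[0,0,0],1],[[0,0.25,0],[0,0,0],1]])

```text
clock: 14.4
tool_pos: [0.5012, -0.1331, 0.1284]
eef_rot: [1.0, -0.006, 0.001, 0.0]
contact_force: [0.5, 0.9, 8.3]
opening: 0.156
finger_force: 59.4
```

>>> carry_out(rows=[[[0,0.1,0],[0,0,0],1],[[0,0.15,0],[0,0,0],1],[[0,0.15,0],[0,0,0],1]])

```text
clock: 14.7
tool_pos: [0.5013, -0.1339, 0.1284]
eef_rot: [1.0, -0.006, 0.001, -0.0]
contact_force: [0.1, 3.3, 9.1]
opening: 0.154
finger_force: 59.4
```

>>> carry_out(rows=[[[0,0.1,0],[0,0,0],1],[[0,0.1,0],[0,0,0],1]])

```text
clock: 14.9
tool_pos: [0.5013, -0.1341, 0.1284]
eef_rot: [1.0, -0.005, 0.001, -0.001]
contact_force: [1.5, 4.2, 10.9]
opening: 0.151
finger_force: 59.4
```

Stopped at bolt ≈ 0.043, which matches home. I'll ease the downforce, lighten the grip and start the fold.

>>> carry_out(rows=[[[0,-0.05,-0.1],[0,0,0],1],[[0,-0.05,-0.2],[0,0,0],1],[[0,-0.05,-0.3],[0,0,0],1],[[0,-0.05,-0.3],[0,0,0],1]], newtons=12)

```text
clock: 15.3
tool_pos: [0.4983, -0.1343, 0.129]
eef_rot: [1.0, -0.006, -0.003, -0.0]
contact_force: [-0.3, 3.8, -16.0]
opening: 0.182
finger_force: 12.9
```

>>> carry_out(rows=[[[0,0,0.1],[0,0,0],1],[[0,0,0.2],[0,0,0],1],[[0,0,0.2],[0,0,0],1]], newtons=8)

```text
clock: 15.6
tool_pos: [0.5002, -0.1343, 0.1286]
eef_rot: [1.0, -0.006, -0.0, -0.0]
contact_force: [-2.0, 3.8, -5.4]
opening: 0.185
finger_force: 8.3
```

>>> carry_out(rows=[[[-0.44,0,0.08],[0,0,0],1],[[-0.87,0,0.15],[0,0,0],1],[[-1.3,0,0.26],[0,0,0],1],[[-1.71,0,0.41],[0,0,0],1],[[-1.71,0,0.41],[0,0,0],1]])

```text
clock: 16.1
tool_pos: [0.4861, -0.1338, 0.1262]
eef_rot: [1.0, -0.005, 0.003, -0.0]
contact_force: [0.3, 5.9, 6.6]
opening: 0.188
finger_force: 7.4
```

>>> carry_out(rows=[[[-0.3,0,0],[0,0,0],1],[[-0.55,0,0.1],[0,0,0],1],[[-0.8,0,0.22],[0,0,0],1],[[-0.8,0,0.22],[0,0,0],1]])

```text
clock: 16.5
tool_pos: [0.478, -0.1336, 0.1237]
eef_rot: [1.0, -0.005, 0.003, -0.0]
contact_force: [0.8, 6.9, 3.6]
opening: 0.181
finger_force: 7.6
```

>>> carry_out(rows=[[[-0.35,-0.05,0.2],[0,0,0],1],[[-0.65,-0.05,0.42],[0,0,0],1],[[-0.9,-0.05,0.65],[0,0,0],1],[[-0.9,-0.05,0.65],[0,0,0],1]])

```text
clock: 16.9
tool_pos: [0.4681, -0.1333, 0.1169]
eef_rot: [1.0, -0.005, 0.002, -0.0]
contact_force: [-0.1, 6.1, 2.5]
opening: 0.171
finger_force: 7.7
```

>>> carry_out(rows=[[[-0.28,-0.05,0.33],[0,0,0],1],[[-0.54,-0.05,0.69],[0,0,0],1],[[-0.75,-0.05,1.07],[0,0,0],1],[[-0.94,-0.05,1.48],[0,0,0],1],[[-0.94,-0.05,1.48],[0,0,0],1]])

```text
clock: 17.4
tool_pos: [0.4558, -0.133, 0.1015]
eef_rot: [1.0, -0.005, -0.001, -0.0]
contact_force: [-4.6, 6.4, 1.6]
opening: 0.16
finger_force: 8.0
```

>>> carry_out(rows=[[[0.3,-0.05,0.1],[0,0,0],1],[[0.35,-0.05,0.4],[0,0,0],1],[[0.3,-0.05,0.8],[0,0,0],1],[[0.25,-0.05,1.2],[0,0,0],1],[[0.25,-0.05,1.5],[0,0,0],1],[[0.25,-0.05,1.5],[0,0,0],1]])

```text
clock: 18.0
tool_pos: [0.4547, -0.1327, 0.0861]
eef_rot: [1.0, -0.006, -0.004, -0.0]
contact_force: [-9.3, 5.1, 3.0]
opening: 0.163
finger_force: 8.2
```

>>> carry_out(rows=[[[-0.4,0,0],[0,0,0],1],[[-0.4,0,0.2],[0,0,0],1],[[-0.4,0,0.4],[0,0,0],1],[[-0.4,0,0.5],[0,0,0],1],[[-0.4,0,0.5],[0,0,0],1]])

```text
clock: 18.5
tool_pos: [0.4534, -0.1327, 0.0814]
eef_rot: [1.0, -0.006, -0.002, 0.0]
contact_force: [-6.4, 4.8, 1.9]
opening: 0.165
finger_force: 8.1
```

>>> carry_out(rows=[[[-0.4,0,0.2],[0,0,0],1],[[-0.4,0,0.4],[0,0,0],1],[[-0.4,0,0.4],[0,0,0],1]])

```text
clock: 18.8
tool_pos: [0.4527, -0.1326, 0.0777]
eef_rot: [1.0, -0.005, 0.001, 0.0]
contact_force: [-0.8, 5.1, 0.2]
opening: 0.164
finger_force: 8.0
```

>>> carry_out(rows=[[[0,0.05,0],[0,0,0],0.9],[[0,0.05,0],[0,0,0],0.6],[[0,0.05,0],[0,0,0],0.5],[[0,0.05,0],[0,0,0],0.5],[[0,0.05,0],[0,0,0],0.5],[[-1,0.05,0],[0,0,0],0.5],[[-2,0.05,-1],[0,0,0],0.5],[[-2,0.05,-5],[0,0,0],0.5],[[0,0.05,-9],[0,0,0],0.5],[[2,0.05,-12],[0,0,0],0.5],[[2,0.05,-12],[0,0,0],0.5],[[2,0.05,-12],[0,0,0],0.5]])

```text
clock: 20.0
tool_pos: [0.4706, -0.1336, 0.1975]
eef_rot: [1.0, -0.006, 0.0, 0.0]
contact_force: [-0.7, 1.1, -1.4]
opening: 0.497
finger_force: 0.0
```

```bash
python3 - <<'E'
from h import *
import cv2
print(tool())
s=r.snapshot("wrist"); cv2.imwrite("pics/e.png",s["image"][:,:,::-1])
# ball: bright pinkish blob over the dark/white below, look for circles
g=cv2.resize(cv2.cvtColor(s["image"],cv2.COLOR_RGB2GRAY)[180:340,220:420],None,fx=4,fy=4,interpolation=2)
c=cv2.HoughCircles(cv2.GaussianBlur(g,(7,7),2),cv2.HOUGH_GRADIENT,1,30,param1=80,param2=22,minRadius=35,maxRadius=75)
for u,v,R_ in (c[0][:6] if c is not None else []):
    u,v=u/4+220,v/4+180; o,d=wray(s,u,v); p=[(o+d*(z-o[2])/d[2]).round(4).tolist() for z in(.095,.105,.155)]
    print(round(u,1),round(v,1),round(R_/4,1),p, "dist by size",9/np.sin(R_/4/309.7))
E
```

```text
(20.0, array([ 0.4706, -0.1336,  0.1975]), array([-0.0118, -0.0003, -0.0006]), array([-0.7,  1.1, -1.4]), 43.8, 0.0)
317.9 232.6 11.3 [[0.4434, -0.1335, 0.095], [0.4478, -0.1335, 0.105], [0.4699, -0.1338, 0.155]] dist by size 247.26529
```

>>> carry_out(rows=[[[-1.9,0,2],[0,0,0],1],[[-1.9,0,4],[0,0,0],1],[[-1.9,0,5],[0,0,0],1],[[-1.9,0,5.5],[0,0,0],1],[[-1.9,0,5.5],[0,0,0],1],[[-1.9,0,5.5],[0,0,0],1],[[-1.9,0,6.5],[0,0,0],1],[[-1.9,0,7.5],[0,0,0],1],[[-1.9,0,8.3],[0,0,0],1],[[-1.9,0,8.3],[0,0,0],1]])

```text
clock: 21.05
tool_pos: [0.4518, -0.133, 0.1127]
eef_rot: [1.0, -0.006, -0.001, -0.0]
contact_force: [-0.2, 1.1, 0.1]
opening: 0.012
finger_force: 0.0
```

>>> carry_out(rows=[[[0,0,0.2],[0,0,0],1],[[0,0,0.4],[0,0,0],1],[[0,0,0.4],[0,0,0],1]])

```text
clock: 21.35
tool_pos: [0.4525, -0.1333, 0.1099]
eef_rot: [1.0, -0.006, -0.0, 0.0]
contact_force: [-0.3, -0.3, -0.0]
opening: 0.007
finger_force: 0.0
```

>>> carry_out(rows=[[[0,0,0.2],[0,0,0],1],[[0,0,0.4],[0,0,0],1],[[0,0,0.4],[0,0,0],1]])

```text
clock: 21.65
tool_pos: [0.4523, -0.1332, 0.1062]
eef_rot: [1.0, -0.006, -0.0, 0.0]
contact_force: [-1.4, 0.7, 4.9]
opening: 0.003
finger_force: 2.8
```

>>> carry_out(rows=[[[0,0,-2],[0,0,0],1],[[0,0,-6],[0,0,0],1],[[0,0,-10],[0,0,0],1],[[0,0,-12],[0,0,0],1],[[0,0,-12],[0,0,0],1],[[0,0,-12],[0,0,0],1]])

```text
clock: 22.25
tool_pos: [0.4527, -0.1333, 0.2259]
eef_rot: [1.0, -0.006, 0.0, 0.0]
contact_force: [-0.8, -0.1, 0.1]
opening: 0.002
finger_force: 0.0
```

```bash
python3 - <<'E'
from h import *
print(tool()); print(r.finish_job())
E
```

```text
(22.25, array([ 0.4527, -0.1333,  0.2259]), array([-0.0116, -0.0009, -0.0002]), array([-0.8, -0.1,  0.1]), 0.2, 0.0)
the job is handed in; nothing more can be done
None
```

I handed the job in at 22 s with the lid down on its seal, the bolt about 43 mm across through the keeper, the handle folded into the notch and the gripper clear; the hand-in gave no verdict, and I judged the fold and final seating by touch because my 10 views were used up.

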